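# Tip a carton into the labelling bay

### The job

Tip the standing carton over by pushing near its top, so that it lands on its broad side inside the bay marked with red-and-white tape, without sliding it along while it stands. Then push the lying carton along the bay until its end is flush against the wooden stop at the bay's far end. Only push it, never pick it up, and leave the bottles and the tray of caps alone.

Things in the scene. Friction and masses are not known exactly. Their poses are not given: they have to be found in the camera images.
- carton_mid (a point): centre of the closed cardboard carton (0.25 to 0.5 kg, white labels, yellow tape): 110 mm wide along x, 64 mm thick along y, 170 mm tall along z (z up at the start). It stands mid-board, within 16 mm of its centre, across both bays' near tape lines; its two broad faces (+y, -y) each face a bay (within 5 degrees). Pushed near the top it tips about its bottom edge and falls by itself past 21 degrees
- board: fixed plywood board, 200 mm along x, 556 mm along y, 8 mm thick; origin at the centre of its underside, z up; turned up to 17 degrees from the robot's axes. Across each y end stands a dark wooden stop, 18 mm thick, rising 25 mm above the board's top; the stops' inner faces lie at y = +260 and -260 mm
- red_bay: the wanted bay: flat rectangle of red-and-white tape (14 mm wide) on the board, 198 mm along x, 256 mm along y over the tape's outside; origin at its centre on the board's top, axes as the board's. It fills the +y or the -y half of the board (centre at y = +132 or -132 mm), from near mid-board to that half's stop, the bay's far end
- blue_bay: the other bay, the same rectangle in blue-and-white tape on the other half of the board; not to be used
- bottle_a: squeeze bottle with a milky white body 66 mm across and a red nozzle cap, 183 mm tall, standing loose on the bench beyond the board; origin at the centre of its underside. To be left alone
- bottle_b: squeeze bottle with a milky white body 66 mm across and a red nozzle cap, 183 mm tall, standing loose on the bench beyond the board; origin at the centre of its underside. To be left alone
- cap_tray: loose blue open tray, 70 by 120 mm, 35 mm high, with red caps in it, standing on the bench between the robot and the board; origin at the centre of its underside. To be left alone
Things that resemble listed ones, but are neither listed nor needed, are in the scene too. Of the things that look like the part that bears carton_mid, the middle-sized one is meant.

How it is judged (in metres and radians):
On the way, in this order (a step that is already met when the one before it is completed fails the run):
1. the carton has landed on a broad side inside the red-and-white bay (angle between carton_mid's own z axis and vertical between 1.5 and 1.64 rad and angle between carton_mid's own x axis and vertical between 1.5 and 1.64 rad and y of carton_mid in the frame of red_bay between -0.05 and 0.05 m and x of carton_mid in the frame of red_bay between -0.046 and 0.046 m and angle between the z axis of carton_mid and the y axis of board, either way round below 0.3 rad), for 0.2 s.
2. the lying carton is pushed up flush against the stop at the bay's far end (all of step 1 and (y of carton_mid in the frame of board above 0.169 m or y of carton_mid in the frame of board below -0.169 m) and angle between the z axis of carton_mid and the y axis of board, either way round below 0.05 rad), for 0.2 s.
At the end, for the whole second after the job is handed in: The carton lies on a broad side (within 4 degrees) in the red-and-white bay, not over the outside of the tape, its end within 6 mm of the stop at the bay's far end and square to it within about 3 degrees (all of step 2); the robot touches nothing.
It fails at once if the carton lies outside the red-and-white bay (angle between carton_mid's own z axis and vertical above 1.35 rad and not (y of carton_mid in the frame of red_bay between -0.05 and 0.05 m and x of carton_mid in the frame of red_bay between -0.046 and 0.046 m and angle between the z axis of carton_mid and the y axis of board, either way round below 0.3 rad)).
It fails at once if the carton is slid more than about 30 mm while it stands (angle between carton_mid's own z axis and vertical below 0.1 rad and distance of carton_mid from where it was at the start of the episode above 0.04 m).
It fails at once if the carton is lifted (height (world z) of carton_mid above 0.115 m or (angle between carton_mid's own z axis and vertical above 1.4 rad and height (world z) of carton_mid above 0.07 m)).
It fails at once if a bottle or the tray of caps is shoved more than 20 mm or tipped (distance of any of bottle_a, bottle_b, cap_tray from where it was at the start of the episode above 0.02 m or angle between any of bottle_a, bottle_b, cap_tray's own z axis and vertical above 0.3 rad).
It also fails if it takes over 56 s, if anything falls off the work surface, if the arm or the gripper's body presses on something with over 40 N, if the wrist force passes 120 N, or if a joint passes its speed limit or range.

### The arm

A 6-joint arm with a two-finger parallel gripper is mounted at the origin on the work surface. World frame = base frame: x ahead of the robot, y to its left, z up, the work surface at z = 0. Lengths are in m, angles in degrees, forces in N, time in s.
With the tool pointing down it reaches from about 0.4 to 0.825 m from the base axis. Payload 7 kg.
Tool frame: the origin (TCP) lies at the very end of the fingers, on their centre line; the grasp point (between the pads) lies 19 mm behind it (ctrl.hold_point_z is the distance from the TCP to the grasp point, in m); z points along the fingers, y is the line along which they close (so a half turn about z gives the same grasp; the last joint's range is limited). The gripper opens to 88 mm and grips with 3 to 60 N. Pads are 19 mm wide; open, the fingers measure 130 mm over their backs; the gripper's body (78 mm by 193 mm) begins 47 mm behind the grasp point.
Start: joints at [-60.212, 20.546, 0.682, 0, -70.136, -16.507], TCP at [0.155, -0.657, 0.194] pointing down, gripper open.
Joint ranges: [-176.03, 176.03], [-82.01, 121.73], [-58.28, 71.71], [-173.87, 95.51], [-174.79, -0.11], [-173.66, 173.66]. Speed limits (degrees/s): [136.94, 136.94, 172.46, 180, 180, 180].

### API

Orientations are given as [roll, pitch, yaw] about the fixed x, y, z axes, in that order (R = Rz(yaw) Ry(pitch) Rx(roll)).
In Python, from plant import sensors, viewer, workorder, ctrl gives the robot as it stands.
- The arm moves only by the shell command python3 -m pendant 'ROWS'. ROWS is JSON, a list of rows, each a list of 3 entries, a list of its own where there are three numbers: the opening, from -1 (shut) to 1 (fully open), so that 0 is half open, then the shift along the tool's x, y, z in m, then the turn, a rotation vector about the tool's x, y, z in degrees. A call has 1 to 10 rows; each row is the pose to reach, as a shift and turn from the pose commanded when the call began, along the tool's axes at that moment; what a row does not reach only later rows make up. A row lasts 1/12 s, in which the tool goes at most 41.7 mm and 7.16 degrees, less where a joint would pass 70% of its speed; a pose out of reach is approached as far as the arm can. A call with a gripper value outside its range is refused whole. The fingers move at their own pace and stop on an object; the grip force is fixed at half the most. Time passes only in rows, so rows that repeat a pose let the fingers close. It gives the time, the measured TCP pose, the force, the opening and the grip force at its end, in the units of the state.
- sensors.get_obs(): the state, without advancing time (a new reading comes with each control period).
- viewer.snapshot(name): name is "side" or "top"; returns the picture (420x560x3 uint8, red, green, blue); there is no depth.
- viewer.camera_params(name): a dict with "fx", "fy", "cx", "cy" (pixels), "extrinsics" (4x4, takes a point from world to camera coordinates). Camera axes: x right, y up, looking along -z (the intrinsics and any distortion apply to the point x, -y, -z); pixel columns grow to the right and rows downward; lengths in m; the calibration is good to about 2 mm. A picture is of the moment at which its call begins. camera_params takes no time and is no camera call.
- workorder.close_job(): hands the job in; it is judged then, once.
The state is a dict: "clock": time; "joint_pos": joint angles; "qvel": joint speeds; "tau": joint torques, N m; "tool_pos": TCP position; "orientation": TCP orientation; "force": force on the tool from outside, world axes, zero at the start; "moment": the same for the moment, N m; "opening": finger opening in m; "gripper_force": force on a finger pad.
Only numpy, scipy, OpenCV 4.12 (cv2) and the standard library are available. Lean on these libraries where they do the work, as an engineer would, in place of code of your own. Each camera call takes 0.05 s, during which the arm holds its last target. There are 200 camera calls.

## Working session

There is one attempt and no reset: what is moved stays moved. The work goes in short steps, Python scripts to look and compute and a shell command to move; the robot and the scene stay as the last step left them, time stands still between calls to the robot, and variables do not carry over. Pictures are saved under pics/ and viewed, at most 10 in all, crops included, and the job is handed in when it is done.

```bash
mkdir -p pics; cat > h.py <<'E'
import numpy as np, cv2
from plant import sensors, viewer, workorder, ctrl
def snap(n,f):
    im=viewer.snapshot(n); cv2.imwrite('pics/'+f,im[:,:,::-1]); return im
def ray(n,u,v):
    p=viewer.camera_params(n); E=np.array(p['extrinsics']); R=E[:3,:3]; t=E[:3,3]
    K=np.array([[p['fx'],0,p['cx']],[0,p['fy'],p['cy']],[0,0,1.]])
    d=cv2.undistortPoints(np.array([[[u,v]]],float),K,np.array(p.get('distortion',p.get('dist',np.zeros(5))),float))[0,0]
    return -R.T@t, R.T@np.array([d[0],-d[1],-1])
def onz(n,u,v,z):
    c,d=ray(n,u,v); return (c+d*(z-c[2])/d[2])[:3]
E
python3 - <<'E'
from h import *
for n in('side','top'):
    snap(n,n+'0.png'); print({k:np.round(v,3).tolist() if not isinstance(v,str) else v for k,v in viewer.camera_params(n).items()})
o=sensors.get_obs(); print(o)
E
```

```text
{'fx': 395.039, 'fy': 395.039, 'cx': 283.115, 'cy': 203.813, 'extrinsics': [[0.87, -0.493, -0.008, -0.477], [0.398, 0.693, 0.601, -0.284], [-0.291, -0.526, 0.799, -0.64], [0.0, 0.0, 0.0, 1.0]]}
{'fx': 443.672, 'fy': 443.672, 'cx': 275.29, 'cy': 205.928, 'extrinsics': [[0.022, -1.0, 0.003, 0.023], [0.987, 0.022, 0.158, -0.565], [-0.158, -0.0, 0.987, -0.87], [0.0, 0.0, 0.0, 1.0]]}
{'clock': 0.1, 'joint_pos': array([-6.02131646e+01,  2.05899202e+01,  6.39271740e-01, -1.46810275e-02,
       -7.01348270e+01, -1.65076206e+01]), 'qvel': array([-0.03433312, -0.05985536,  0.12858654,  0.04037138, -0.05498575,
        0.01861451]), 'tau': array([-5.44575414e-04, -5.84164882e+01,  2.93748808e+01,  7.01536372e+00,
        1.02016755e-02, -4.61206275e-05]), 'tool_pos': array([ 0.1548995 , -0.65650548,  0.19339868]), 'orientation': array([ 1.79914126e+02, -1.10562503e-02, -1.66725776e+02]), 'force': array([-0.21552861,  0.10195913, -0.57438349]), 'moment': array([-0.03698098, -0.0235188 , -0.03997708]), 'gripper_force': 0.0, 'opening': 0.08760970367919614}
```

View pics/top0.png

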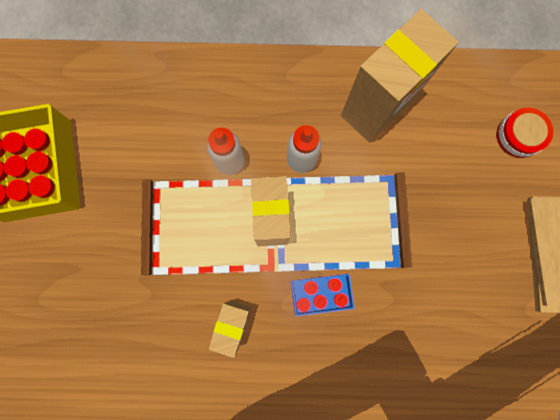

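View pics/side0.png

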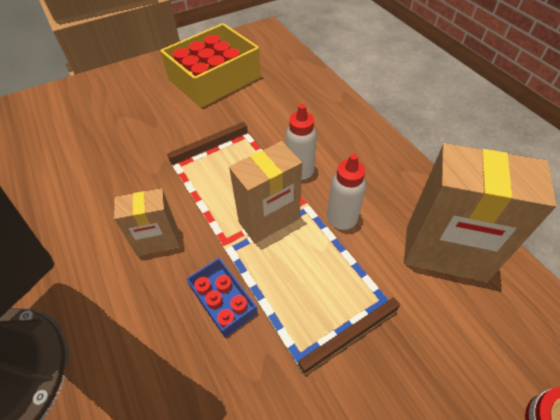

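The top view shows the red bay on the left (+y world), with its stop at about u=148. The carton top is at about (270,210), with bottles at (225,150) and (304,148) and the tray at (322,295). The side view confirms that the middle-sized carton is the one standing on the board.

```bash
python3 - <<'E'
from h import *
im=cv2.imread('pics/top0.png')
c=cv2.resize(im[120:320,140:410],None,fx=2.9,fy=2.9,interpolation=cv2.INTER_CUBIC); cv2.imwrite('pics/crop0.png',c)
hsv=cv2.cvtColor(im,cv2.COLOR_BGR2HSV)
m=cv2.inRange(hsv,(24,150,120),(34,255,255)); m[:, :240]=0;m[:,300:]=0;m[:150]=0;m[260:]=0
ct=max(cv2.findContours(m,0,1)[0],key=cv2.contourArea); r=cv2.minAreaRect(ct); print(r, [onz('top',*p,0.178).round(4).tolist() for p in [r[0],*cv2.boxPoints(r)]])
E
```

```text
((270.22174072265625, 207.1561279296875), (15.268413543701172, 37.053253173828125), 87.27368927001953) [[0.5405, 0.0442, 0.178], [0.5517, 0.0777, 0.178], [0.5564, 0.0126, 0.178], [0.5292, 0.0108, 0.178], [0.5247, 0.0756, 0.178]]
```

View pics/crop0.png

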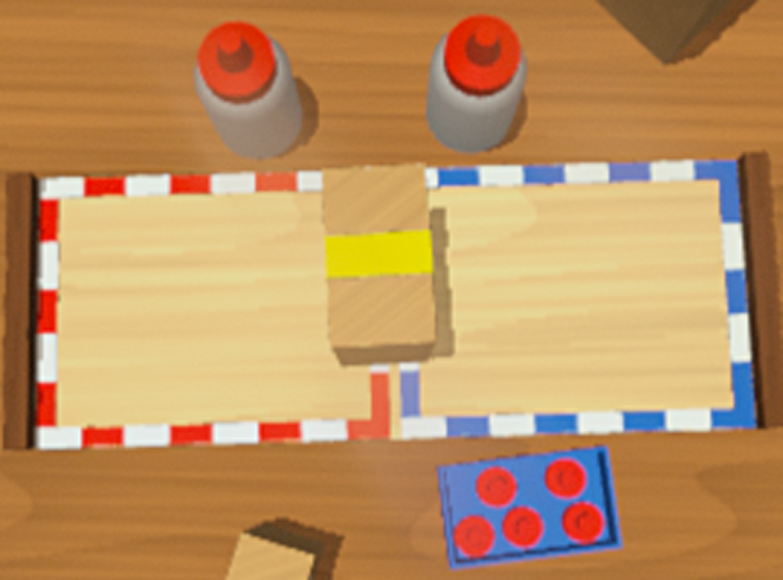

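The crop shows the outer tape corners at about (38,178), (35,449), (738,160) and (757,428), and the carton's top face at (322,169), (424,164), (435,344) and (329,348).

```bash
python3 - <<'E'
from h import *
f=lambda p,z:onz('top',p[0]/2.9+140-.3,p[1]/2.9+120-.3,z)[:2]
B=np.array([f(p,.008) for p in[(38,178),(35,449),(757,428),(738,160)]]); C=np.array([f(p,.178) for p in[(322,169),(424,164),(435,344),(329,348)]])
print(B.round(4).tolist(),C.round(4).tolist())
d=lambda a,b:np.degrees(np.arctan2(-(b-a)[0],(b-a)[1])).round(2)
print('sizes',[np.linalg.norm(B[i]-B[i-1]).round(3) for i in range(4)],[np.linalg.norm(C[i]-C[i-1]).round(3) for i in range(4)])
print('yaw board',d(B[3],B[0]),d(B[2],B[1]),'carton',d(C[1],C[0]),d(C[2],C[3]), d(C[3],C[0])-90 , d(C[2],C[1]))
b=B.mean(0); y=((B[0]+B[1])-(B[2]+B[3])); y/=np.linalg.norm(y); x=np.array([y[1],-y[0]])
cc=C.mean(0); print('board',b,'y',y,'carton',cc,'in board',(cc-b)@x,(cc-b)@y)
for n,p in dict(ba=(237,60),bb=(483,55)).items(): print(n, f(p,.16))
for p in[(440,467),(607,447),(620,547),(452,568)]: print('tray',f(p,.035))
E
```

```text
[[0.6184, 0.3016], [0.4188, 0.2906], [0.4454, -0.2311], [0.6442, -0.2213]] [[0.5921, 0.0801], [0.5967, 0.0177], [0.4864, 0.009], [0.4826, 0.0725]]
sizes [np.float64(0.524), np.float64(0.2), np.float64(0.522), np.float64(0.199)] [np.float64(0.11), np.float64(0.063), np.float64(0.111), np.float64(0.064)]
yaw board 2.82 2.92 carton 4.18 3.45 -176.04000000000002 -85.53
board [0.5317014  0.03494749] y [-0.05002505  0.99874796] carton [0.53945653 0.04480855] in board 0.008238719841962972 0.009460759962712992
ba [0.66572927 0.13727066]
bb [ 0.67264427 -0.01897032]
tray [ 0.41265577 -0.00076379]
tray [ 0.42909435 -0.1177824 ]
tray [ 0.36069141 -0.12652429]
tray [ 0.34395056 -0.01019339]
```

```bash
cat >> h.py <<'E'
from scipy.spatial.transform import Rotation as Ro
def shift(*tg):
    o=sensors.get_obs(); R=Ro.from_euler('xyz',o['orientation'],degrees=True)
    print(o['clock'],o['tool_pos'].round(4),o['orientation'].round(2),o['opening'],o['force'].round(1))
    for t in tg: print(t,'->',R.inv().apply(np.array(t)-o['tool_pos']).round(4))
E
python3 -c "
from h import *
shift((.155,-.657,.24),(.48,-.2,.24),(.54,-.045,.24))"
```

```text
0.1 [ 0.1549 -0.6565  0.1934] [ 1.7991e+02 -1.0000e-02 -1.6673e+02] 0.08760970367919614 [-0.2  0.1 -0.6]
(0.155, -0.657, 0.24) -> [ 0.     -0.0004 -0.0466]
(0.48, -0.2, 0.24) -> [-0.4212  0.3697 -0.0461]
(0.54, -0.045, 0.24) -> [-0.5152  0.5068 -0.0459]
```

```bash
python3 -m pendant '[[0,[0,0,-0.03],[0,0,0]],[0,[-0.02,0.02,-0.046],[0,0,-5]],[0,[-0.045,0.04,-0.046],[0,0,-11]],[0,[-0.07,0.06,-0.046],[0,0,-17]],[0,[-0.095,0.08,-0.046],[0,0,-23]],[0,[-0.12,0.105,-0.046],[0,0,-29]],[0,[-0.145,0.125,-0.046],[0,0,-35]],[0,[-0.17,0.15,-0.046],[0,0,-41]],[0,[-0.195,0.17,-0.046],[0,0,-47]],[0,[-0.22,0.19,-0.046],[0,0,-53]]]'
python3 -c "
from h import *
shift((.48,-.2,.24),(.537,-.06,.24))"
```

```text
clock: 0.93
tool_pos: [0.326, -0.4198, 0.2401]
orientation: [180.0, 0.0, -113.4]
force: [-0.0, -0.7, -1.2]
opening: 0.0443
gripper_force: 0.0
0.9333 [ 0.326  -0.4198  0.2401] [ 1.7999e+02  1.0000e-02 -1.1342e+02] 0.04427618669868798 [-0.  -0.7 -1.2]
(0.48, -0.2, 0.24) -> [-2.629e-01 -5.400e-02  2.000e-04]
(0.537, -0.06, 0.24) -> [-4.14e-01 -5.06e-02  2.00e-04]
```

```bash
python3 -m pendant '[[0,[-0.035,-0.01,0],[0,0,-4]],[0,[-0.075,-0.02,0],[0,0,-9]],[0,[-0.115,-0.03,0],[0,0,-14]],[0,[-0.15,-0.04,0],[0,0,-19]],[0,[-0.19,-0.05,0],[0,0,-24]],[0,[-0.23,-0.052,0],[0,0,-27]],[0,[-0.27,-0.053,0],[0,0,-27]],[0,[-0.31,-0.053,0],[0,0,-27]],[0,[-0.35,-0.052,0],[0,0,-27]],[0,[-0.385,-0.051,0],[0,0,-27]]]'
python3 -c "
from h import *
shift((.54,-.035,.24),(.54,-.035,.15))"
```

```text
clock: 1.77
tool_pos: [0.5274, -0.0871, 0.2401]
orientation: [180.0, 0.0, -86.7]
force: [0.2, -1.3, 0.5]
opening: 0.0439
gripper_force: 0.0
1.7667 [ 0.5274 -0.0871  0.2401] [ 1.7999e+02  1.0000e-02 -8.6690e+01] 0.043861017065960246 [ 0.2 -1.3  0.5]
(0.54, -0.035, 0.24) -> [-0.0513 -0.0155  0.0001]
(0.54, -0.035, 0.15) -> [-0.0513 -0.0156  0.0901]
```

```bash
python3 -m pendant '[[0,[-0.02,-0.016,0.02],[0,0,0]],[0,[-0.04,-0.016,0.05],[0,0,0]],[0,[-0.045,-0.016,0.08],[0,0,0]],[0,[-0.045,-0.016,0.09],[0,0,0]],[0,[-0.045,-0.016,0.09],[0,0,0]]]'
python3 -c "
from h import *
shift((.54,.0,.15)); snap('side','s1.png')"
```

```text
clock: 2.18
tool_pos: [0.5383, -0.0438, 0.1475]
orientation: [179.7, -0.0, -86.7]
force: [0.2, 0.5, -0.4]
opening: 0.0439
gripper_force: 0.0
2.1833 [ 0.5383 -0.0438  0.1475] [ 1.7966e+02 -5.0000e-02 -8.6680e+01] 0.04387450562800271 [ 0.2  0.5 -0.4]
(0.54, 0.0, 0.15) -> [-0.0437 -0.0042 -0.0026]
```

View pics/s1.png

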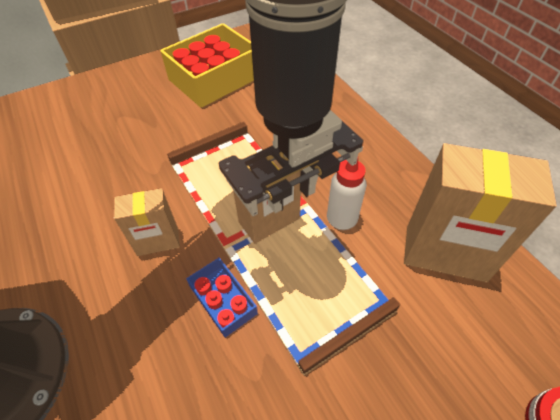

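The gripper is behind the carton, with the fingers on its blue-bay side and clear of the bottle. Next I'll push slowly.

```bash
python3 -m pendant '[[0,[-0.02,0,0],[0,0,0]],[0,[-0.034,0,0],[0,0,0]],[0,[-0.039,0,0],[0,0,0]],[0,[-0.044,0,0],[0,0,0]],[0,[-0.049,0,0],[0,0,0]],[0,[-0.054,0,0],[0,0,0]],[0,[-0.059,0,0],[0,0,0]],[0,[-0.064,0,0],[0,0,0]],[0,[-0.069,0,0],[0,0,0]],[0,[-0.074,0,0],[0,0,0]]]'
python3 -c "
from h import *
a=snap('side','s2.png'); b=snap('top','t2.png'); cv2.imwrite('pics/c2.png',np.hstack([a[80:320,150:400],b[100:340,130:420]])[:,:,::-1])"
```

```text
clock: 3.07
tool_pos: [0.5362, 0.0306, 0.1502]
orientation: [180.0, -0.0, -86.7]
force: [0.3, 1.1, 0.4]
opening: 0.0438
gripper_force: 0.0
```

View pics/c2.png

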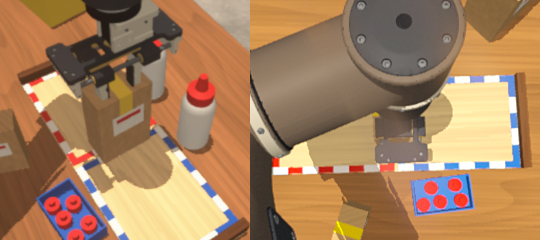

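The carton's bottom corner is still at about (257,245) in the side view, as at the start. It is tilting, not sliding, so I'll keep pushing.

```bash
python3 -m pendant '[[0,[-0.005,0,0],[0,0,0]],[0,[-0.01,0,0],[0,0,0]],[0,[-0.015,0,0],[0,0,0]],[0,[-0.02,0,0],[0,0,0]],[0,[-0.025,0,0],[0,0,0]],[0,[-0.03,0,0],[0,0,0]],[0,[-0.035,0,0],[0,0,0]],[0,[-0.04,0,0],[0,0,0]],[0,[-0.04,0,0],[0,0,0]],[0,[-0.04,0,0],[0,0,0]]]'
python3 -c "
from h import *
a=snap('side','s3.png'); b=snap('top','t3.png'); cv2.imwrite('pics/c3.png',np.hstack([a[80:320,150:400],b[100:340,130:420]])[:,:,::-1])"
```

```text
clock: 4.0
tool_pos: [0.5339, 0.0704, 0.1502]
orientation: [180.0, -0.0, -86.7]
force: [-0.3, -0.4, 0.4]
opening: 0.0437
gripper_force: 0.0
```

View pics/c3.png

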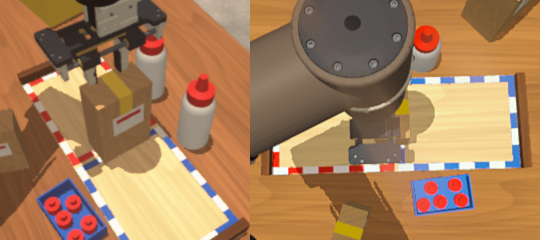

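```bash
python3 - <<'E'
from h import *
def proj(n,P):
    p=viewer.camera_params(n); E=np.array(p['extrinsics']); q=E[:3,:3]@np.array(P)+E[:3,3]; return (p['cx']+p['fx']*q[0]/-q[2]).round(1),(p['cy']-p['fy']*q[1]/-q[2]).round(1)
for P in[(.5383,-.0438,.1475),(.536,.031,.15),(.534,.0704,.15),(.5395,.0448,.178),(.4864,.009,.178),(.5967,.0177,.178),(.5921,.0801,.178),(.4826,.0725,.178),(.4864,.009,.008)]: print(P,proj('side',P))
p=viewer.camera_params('side');print(list(p))
E
python3 -c "
import cv2;a=cv2.imread('pics/s3.png')[80:300,180:380];b=cv2.imread('pics/s2.png')[80:300,180:380];import numpy as np
cv2.imwrite('pics/c4.png',cv2.resize(np.hstack([b,a]),None,fx=2,fy=2))"
```

```text
(0.5383, -0.0438, 0.1475) (np.float64(290.4), np.float64(210.8))
(0.536, 0.031, 0.15) (np.float64(267.8), np.float64(180.5))
(0.534, 0.0704, 0.15) (np.float64(256.5), np.float64(166.5))
(0.5395, 0.0448, 0.178) (np.float64(265.2), np.float64(163.9))
(0.4864, 0.009, 0.178) (np.float64(246.7), np.float64(189.9))
(0.5967, 0.0177, 0.178) (np.float64(301.9), np.float64(161.7))
(0.5921, 0.0801, 0.178) (np.float64(281.8), np.float64(140.6))
(0.4826, 0.0725, 0.178) (np.float64(228.2), np.float64(165.8))
(0.4864, 0.009, 0.008) (np.float64(253.8), np.float64(244.2))
['fx', 'fy', 'cx', 'cy', 'extrinsics']
```

View pics/c4.png

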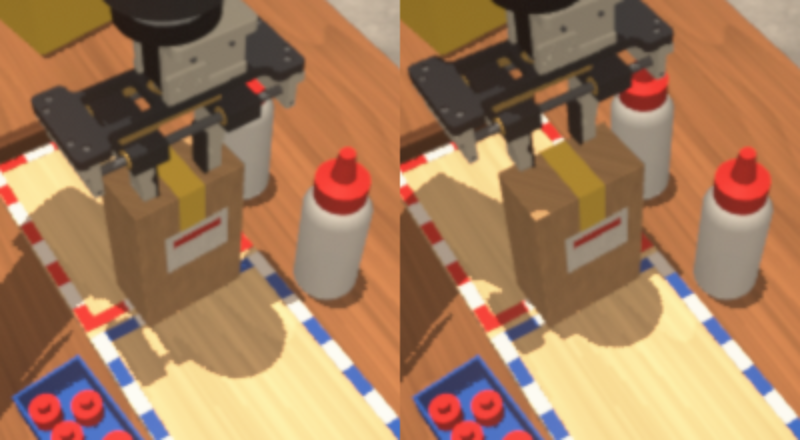

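```bash
python3 -c "
import cv2,numpy as np
a=cv2.imread('pics/s1.png'); b=cv2.imread('pics/s3.png'); cv2.circle(a,(290,211),2,(0,255,0),-1); cv2.circle(b,(256,166),2,(0,255,0),-1)
cv2.imwrite('pics/c5.png',cv2.resize(np.hstack([a[110:280,200:360],b[110:280,200:360]]),None,fx=2.5,fy=2.5,interpolation=2))"
```

```text
(no output)
```

View pics/c5.png

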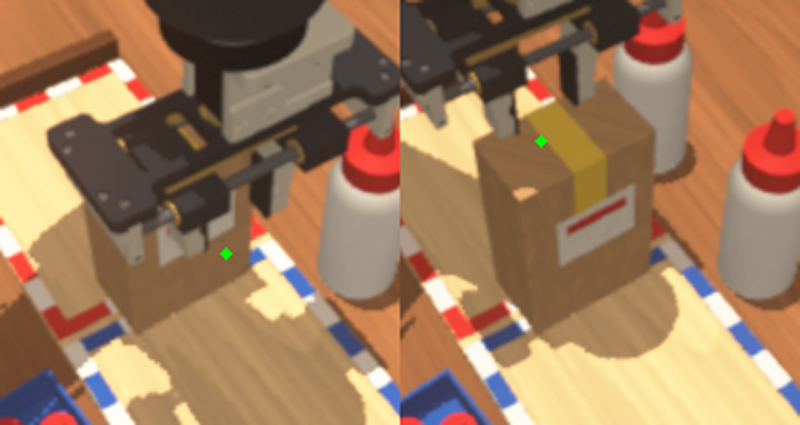

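The fingertips appear about 20 mm above where the reported TCP projects. They slid over the carton's top, and the carton still stands at its old pixels: top corners (245,185), (300,160), bottom (256,242). I'll back off and touch the board gently to find the true fingertip height.

```bash
python3 -m pendant '[[0,[0,0,-0.035],[0,0,0]],[0,[0,0,-0.07],[0,0,0]],[0,[0.04,0.008,-0.07],[0,0,0]],[0,[0.08,0.015,-0.07],[0,0,0]],[0,[0.12,0.02,-0.07],[0,0,0]],[0,[0.16,0.02,-0.06],[0,0,0]],[0,[0.18,0.02,-0.02],[0,0,0]],[0,[0.18,0.02,0.02],[0,0,0]],[0,[0.18,0.02,0.055],[0,0,0]],[0,[0.18,0.02,0.07],[0,0,0]]]'
python3 -m pendant '[[0,[0,0,0.01],[0,0,0]],[0,[0,0,0.015],[0,0,0]],[0,[0,0,0.02],[0,0,0]],[0,[0,0,0.02],[0,0,0]]]'
python3 -c "
from h import *
shift((.515,-.06,.06))
def yel(f,n,reg,z):
    im=cv2.imread(f) if f else snap(n,'x.png')[:,:,::-1]
    m=cv2.inRange(cv2.cvtColor(im,cv2.COLOR_BGR2HSV),(22,130,80),(34,255,255)); k=np.zeros_like(m);k[reg[0]:reg[1],reg[2]:reg[3]]=1;m*=k
    ct=max(cv2.findContours(m,0,1)[0],key=cv2.contourArea); return cv2.boundingRect(ct),cv2.contourArea(ct)
for f in('pics/side0.png',None): print(yel(f,'side',(140,215,230,300),0))
for f in('pics/top0.png',None): print(yel(f,'top',(150,260,240,300),0))"
```

```text
clock: 4.93
tool_pos: [0.5208, -0.1118, 0.0756]
orientation: [179.7, 0.0, -86.9]
force: [-0.7, -0.1, -0.0]
opening: 0.0438
gripper_force: 0.0
clock: 5.27
tool_pos: [0.5248, -0.1106, 0.0605]
orientation: [-180.0, -0.0, -86.7]
force: [-0.1, -0.8, -0.5]
opening: 0.0439
gripper_force: 0.0
5.2667 [ 0.5248 -0.1106  0.0605] [-179.96   -0.    -86.7 ] 0.043875817642125066 [-0.1 -0.8 -0.5]
(0.515, -0.06, 0.06) -> [-0.051   0.0068  0.0005]
((250, 151, 32, 28), 389.0)
((264, 153, 2, 2), 0.5)
((252, 199, 38, 17), 528.5)Traceback (most recent call last):
  File "<string>", line 9, in <module>
    for f in('pics/top0.png',None): print(yel(f,'top',(150,260,240,300),0))
                                          ~~~^^^^^^^^^^^^^^^^^^^^^^^^^^^^^
  File "<string>", line 7, in yel
    ct=max(cv2.findContours(m,0,1)[0],key=cv2.contourArea); return cv2.boundingRect(ct),cv2.contourArea(ct)
ValueError: max() iterable argument is empty
```

```bash
python3 -m pendant '[[0,[0,0.01,0.02],[0,0,0]],[0,[0,0.01,0.035],[0,0,0]],[0,[0,0.01,0.04],[0,0,0]],[0,[0,0.01,0.043],[0,0,0]],[0,[0,0.01,0.043],[0,0,0]]]'
for i in 1 2 3 4; do :; done
python3 -m pendant '[[0,[0,0,0.003],[0,0,0]],[0,[0,0,0.006],[0,0,0]],[0,[0,0,0.006],[0,0,0]]]'
python3 -m pendant '[[0,[0,0,0.003],[0,0,0]],[0,[0,0,0.003],[0,0,0]]]'
```

```text
clock: 5.78
tool_pos: [0.5149, -0.1112, 0.0177]
orientation: [-180.0, -0.0, -86.7]
force: [-0.5, -0.0, -0.5]
opening: 0.044
gripper_force: 0.0
clock: 6.03
tool_pos: [0.5145, -0.1112, 0.0113]
orientation: [-180.0, 0.0, -86.7]
force: [-0.7, 0.2, -0.2]
opening: 0.0438
gripper_force: 0.0
clock: 6.2
tool_pos: [0.5142, -0.1113, 0.008]
orientation: [180.0, 0.0, -86.7]
force: [-0.3, 0.3, -0.8]
opening: 0.044
gripper_force: 0.0
```

```bash
python3 -m pendant '[[0,[0,0,0.003],[0,0,0]],[0,[0,0,0.003],[0,0,0]]]'
python3 -m pendant '[[0,[0,0,0.003],[0,0,0]],[0,[0,0,0.003],[0,0,0]]]'; python3 -c "
from h import *
a=snap('side','s5.png'); b=snap('top','t5.png'); cv2.imwrite('pics/c6.png',np.hstack([cv2.resize(a[110:310,200:360],None,fx=2.5,fy=2.5),cv2.resize(b[120:320,240:390],None,fx=2.5,fy=2.5)])[:,:,::-1])"
```

```text
clock: 6.37
tool_pos: [0.5141, -0.1113, 0.0049]
orientation: [180.0, 0.0, -86.7]
force: [-0.7, -0.5, -0.3]
opening: 0.0439
gripper_force: 0.0
clock: 6.53
tool_pos: [0.514, -0.1113, 0.0018]
orientation: [180.0, 0.0, -86.7]
force: [0.3, -0.0, 0.1]
opening: 0.0438
gripper_force: 0.0
```

View pics/c6.png

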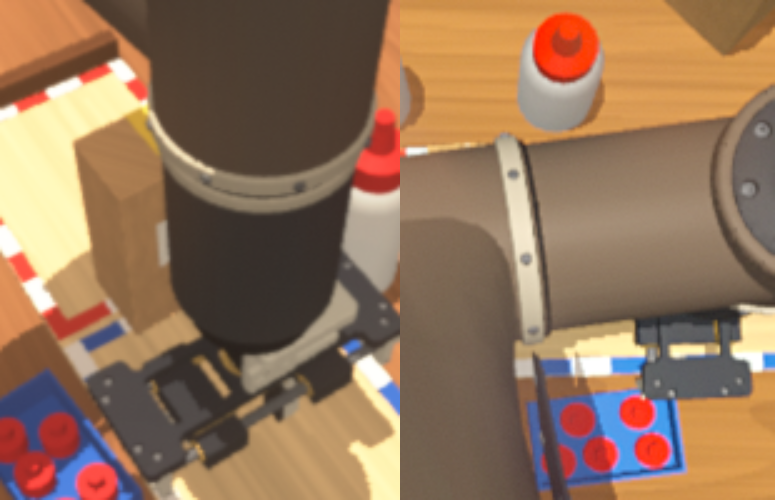

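The carton stands upright in place. The fingers are above the blue bay floor, not yet touching, and the gripper plate is beside and above the tray.

```bash
python3 -m pendant '[[0,[0,0,0.004],[0,0,0]],[0,[0,0,0.004],[0,0,0]]]' | grep -E 'tool_pos|^force'
python3 -m pendant '[[0,[0,0,0.003],[0,0,0]],[0,[0,0,0.003],[0,0,0]]]'| grep -E 'tool_pos|^force'
```

```text
tool_pos: [0.514, -0.1113, -0.0023]
force: [-0.2, 0.1, -0.7]
tool_pos: [0.514, -0.1113, -0.0053]
force: [0.2, 0.5, -0.1]
```

```bash
python3 -m pendant '[[0,[0,0,0.003],[0,0,0]],[0,[0,0,0.003],[0,0,0]]]'| grep -E 'tool_pos|^force'
```

```text
tool_pos: [0.514, -0.1113, -0.0082]
force: [0.2, 0.3, -0.2]
```

```bash
python3 -m pendant '[[0,[0,0,0.003],[0,0,0]],[0,[0,0,0.003],[0,0,0]]]'| grep -E 'tool_pos|^force'
python3 -m pendant '[[0,[0,0,0.003],[0,0,0]],[0,[0,0,0.003],[0,0,0]]]'| grep -E 'tool_pos|^force'
```

```text
tool_pos: [0.514, -0.1113, -0.0112]
force: [-0.6, -0.0, -0.8]
tool_pos: [0.514, -0.1113, -0.0142]
force: [-0.2, -0.2, -0.1]
```

```bash
python3 -m pendant '[[0,[0,0,0.003],[0,0,0]],[0,[0,0,0.003],[0,0,0]]]'| grep -E 'tool_pos|^force'
```

```text
tool_pos: [0.514, -0.1113, -0.0172]
force: [-0.7, 0.4, -1.1]
```

```bash
python3 -m pendant '[[0,[0,0,0.003],[0,0,0]],[0,[0,0,0.003],[0,0,0]]]'| grep -E 'tool_pos|^force'
```

```text
tool_pos: [0.514, -0.1113, -0.0202]
force: [0.5, 0.5, 0.1]
```

```bash
python3 -m pendant '[[0,[0,0,0.003],[0,0,0]],[0,[0,0,0.003],[0,0,0]]]'| grep -E 'tool_pos|^force'
```

```text
tool_pos: [0.514, -0.1113, -0.0232]
force: [-1.1, -0.3, -0.7]
```

```bash
python3 -m pendant '[[0,[0,0,0.003],[0,0,0]],[0,[0,0,0.003],[0,0,0]]]'| grep -E 'tool_pos|^force'
```

```text
tool_pos: [0.5145, -0.1113, -0.0241]
force: [-6.7, 2.4, 22.4]
```

```bash
python3 -c "
from h import *
p=viewer.camera_params('side')
a=snap('side','s6.png'); E=np.array(p['extrinsics'])
for z,c in((-.026,(0,255,0)),(.008,(255,0,255)),(.03,(0,255,255))):
    for dx in(-.032,.032):
        q=E[:3,:3]@np.array([.514+dx,-.1113,z])+E[:3,3]; cv2.circle(a,(int(p['cx']-p['fx']*q[0]/q[2]),int(p['cy']+p['fy']*q[1]/q[2])),1,c,-1)
cv2.imwrite('pics/c7.png',cv2.resize(a[200:340,220:400],None,fx=4,fy=4,interpolation=2)[:,:,::-1]); print(dir(ctrl), ctrl.hold_point_z)"
```

```text
['PlanningError', '__class__', '__delattr__', '__dict__', '__dir__', '__doc__', '__eq__', '__format__', '__ge__', '__getattribute__', '__getstate__', '__gt__', '__hash__', '__init__', '__init_subclass__', '__le__', '__lt__', '__module__', '__ne__', '__new__', '__reduce__', '__reduce_ex__', '__repr__', '__setattr__', '__sizeof__', '__str__', '__subclasshook__', '__weakref__', 'hold_point_z'] 0.0188
```

View pics/c7.png

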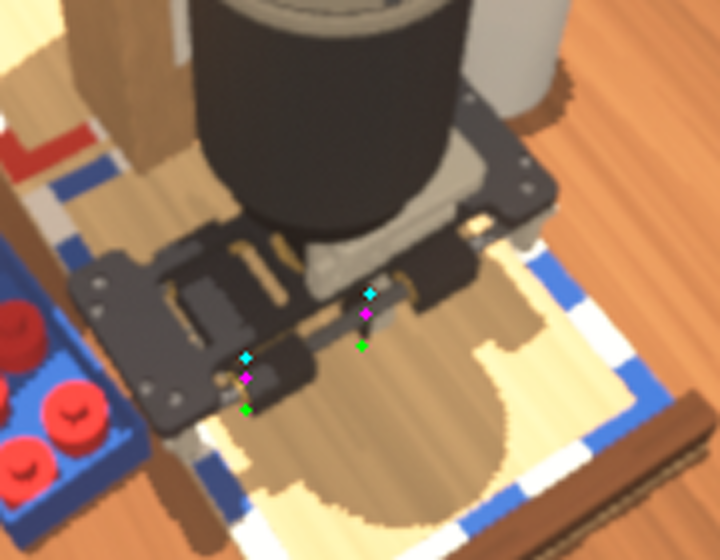

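The fingertips touch the board at a reported z of −0.0235, so they are about 31 mm higher than reported. I'll redo the push with the reported z near 0.122.

```bash
python3 -m pendant '[[0,[0,0,-0.03],[0,0,0]],[0,[0,0,-0.07],[0,0,0]],[0,[0,0,-0.11],[0,0,0]],[0,[0,-0.005,-0.149],[0,0,0]],[0,[-0.02,-0.012,-0.149],[0,0,0]],[0,[-0.05,-0.018,-0.149],[0,0,0]],[0,[-0.07,-0.019,-0.149],[0,0,0]],[0,[-0.08,-0.019,-0.149],[0,0,0]],[0,[-0.08,-0.019,-0.149],[0,0,0]]]'
python3 -c "
from h import *
shift((.53,0,.122))"
```

```text
clock: 8.93
tool_pos: [0.5286, -0.0288, 0.1232]
orientation: [-180.0, 0.0, -86.6]
force: [-0.3, 0.5, -0.4]
opening: 0.0437
gripper_force: 0.0
8.9333 [ 0.5286 -0.0288  0.1232] [-1.7999e+02  1.0000e-02 -8.6600e+01] 0.043650914761548046 [-0.3  0.5 -0.4]
(0.53, 0, 0.122) -> [-0.0287 -0.0031  0.0012]
```

```bash
python3 -m pendant '[[0,[-0.01,0,0],[0,0,0]],[0,[-0.018,0,0],[0,0,0]],[0,[-0.023,0,0],[0,0,0]],[0,[-0.027,0,0],[0,0,0]],[0,[-0.031,0,0],[0,0,0]],[0,[-0.035,0,0],[0,0,0]],[0,[-0.039,0,0],[0,0,0]]]'|grep -E 'tool_p|^force'
python3 -m pendant '[[0,[-0.004,0,0],[0,0,0]],[0,[-0.008,0,0],[0,0,0]],[0,[-0.012,0,0],[0,0,0]],[0,[-0.015,0,0],[0,0,0]]]'|grep -E 'tool_p|^force'
python3 -c "
from h import *
def yel(f,n,reg):
    im=cv2.imread(f) if f else snap(n,n+'y.png')[:,:,::-1]
    m=cv2.inRange(cv2.cvtColor(im,cv2.COLOR_BGR2HSV),(22,130,80),(34,255,255)); k=np.zeros_like(m);k[reg[0]:reg[1],reg[2]:reg[3]]=1;m*=k
    ys,xs=np.nonzero(m); return len(xs), (xs.min(),xs.max(),ys.min(),ys.max()) if len(xs) else 0
for f in('pics/side0.png','pics/s3.png',None): print(yel(f,'side',(130,215,220,310)))
for f in('pics/top0.png','pics/t3.png',None): print(yel(f,'top',(150,260,200,300)))"
```

```text
tool_pos: [0.5265, 0.0087, 0.1233]
force: [-0.6, -0.5, 0.8]
tool_pos: [0.5256, 0.024, 0.1233]
force: [-0.1, -0.9, -0.6]
(425, (np.int64(250), np.int64(281), np.int64(151), np.int64(178)))
(0, 0)
(0, 0)
(580, (np.int64(252), np.int64(289), np.int64(199), np.int64(215)))
(148, (np.int64(275), np.int64(289), np.int64(199), np.int64(214)))
(0, 0)
```

```bash
cat >> h.py <<'E'
def yel(f,reg):
    m=cv2.inRange(cv2.cvtColor(cv2.imread(f),cv2.COLOR_BGR2HSV),(22,160,60),(34,255,255)); k=np.zeros_like(m);k[reg[0]:reg[1],reg[2]:reg[3]]=1;m*=k
    cs=cv2.findContours(m,0,1)[0]
    return [(cv2.contourArea(c),cv2.boundingRect(c)) for c in cs if cv2.contourArea(c)>15]
E
python3 -c "
from h import *
for f in('side0','s3','sidey'): print(f,yel('pics/'+f+'.png',(100,230,220,310)))
a=cv2.imread('pics/sidey.png')
for f in ('side0','s3','sidey'):
    a=cv2.cvtColor(cv2.imread('pics/'+f+'.png'),cv2.COLOR_BGR2HSV)
    w=cv2.inRange(a,(0,0,70),(179,70,255)); r=cv2.inRange(a,(170,120,50),(179,255,255))|cv2.inRange(a,(0,150,50),(6,255,255))
    r[:, :262]=0;r[:,296:]=0;r[:175]=0;r[240:]=0;ys,xs=np.nonzero(r);print(f,len(xs),xs.mean(),ys.mean())"
```

```text
side0 [(381.5, (250, 151, 32, 28))]
s3 []
sidey []
side0 48 278.2291666666667 195.89583333333334
s3 49 278.1020408163265 195.9387755102041
sidey 71 272.23943661971833 186.70422535211267
```

```bash
python3 -c "
from h import *
for f in('side0','s3','sidey'):
    a=cv2.imread('pics/'+f+'.png')
    for u in(246,262,280): print(f,u,a[215:252,u].sum(1).tolist())"
```

```text
side0 246 [245, 247, 246, 246, 246, 245, 245, 244, 245, 246, 249, 249, 248, 247, 248, 252, 296, 426, 593, 606, 588, 585, 573, 491, 397, 357, 351, 351, 350, 363, 469, 564, 594, 595, 595, 593, 593]
side0 262 [260, 260, 259, 256, 256, 253, 255, 254, 256, 258, 258, 259, 259, 260, 260, 260, 259, 259, 258, 257, 260, 257, 257, 266, 311, 344, 355, 357, 357, 357, 358, 357, 349, 357, 454, 540, 565]
side0 280 [253, 251, 251, 253, 256, 257, 258, 260, 260, 260, 256, 252, 253, 258, 308, 348, 362, 364, 367, 366, 363, 357, 350, 350, 388, 541, 598, 607, 602, 596, 593, 593, 594, 600, 607, 612, 613]
s3 246 [254, 257, 259, 261, 261, 261, 262, 263, 266, 264, 269, 267, 267, 266, 268, 267, 286, 400, 631, 656, 637, 629, 618, 528, 387, 284, 249, 242, 240, 257, 314, 364, 384, 383, 384, 382, 381]
s3 262 [283, 284, 283, 281, 276, 274, 275, 279, 280, 280, 282, 284, 285, 286, 285, 285, 284, 286, 284, 281, 282, 281, 284, 293, 342, 380, 393, 397, 396, 398, 397, 394, 390, 399, 505, 589, 615]
s3 280 [274, 272, 276, 278, 281, 282, 285, 286, 286, 284, 278, 277, 277, 284, 339, 386, 399, 403, 406, 406, 405, 395, 389, 385, 390, 393, 395, 396, 391, 386, 384, 382, 386, 390, 397, 404, 408]
sidey 246 [265, 263, 262, 261, 259, 259, 260, 259, 261, 262, 263, 263, 265, 260, 262, 276, 330, 409, 457, 440, 403, 386, 374, 328, 271, 236, 232, 232, 234, 253, 318, 387, 502, 543, 539, 467, 416]
sidey 262 [290, 291, 292, 293, 294, 298, 299, 302, 306, 308, 306, 303, 303, 299, 293, 293, 294, 295, 297, 297, 309, 360, 390, 398, 404, 406, 405, 407, 407, 409, 405, 405, 399, 390, 384, 376, 374]
sidey 280 [301, 301, 301, 302, 302, 300, 295, 293, 289, 288, 306, 376, 412, 417, 415, 414, 413, 415, 415, 421, 415, 406, 398, 395, 402, 401, 404, 404, 403, 396, 393, 395, 395, 400, 406, 413, 416]
```

The bottom front edge rose 3 px while the label moved by about 9 px, so the carton is tipping by about 8° without sliding. I'll continue.

```bash
python3 -m pendant '[[0,[-0.004,0,0],[0,0,0]],[0,[-0.008,0,0],[0,0,0]],[0,[-0.012,0,0],[0,0,0]],[0,[-0.016,0,0],[0,0,0]],[0,[-0.02,0,0],[0,0,0]],[0,[-0.024,0,0],[0,0,0]],[0,[-0.028,0,0],[0,0,0]],[0,[-0.032,0,0],[0,0,0]],[0,[-0.036,0,0],[0,0,0]],[0,[-0.038,0,0],[0,0,0]]]'|grep -E 'clock|tool_p|^force'
python3 -m pendant '[[0,[0,0,0],[0,0,0]],[0,[0,0,0],[0,0,0]],[0,[0,0,0],[0,0,0]],[0,[0,0,0],[0,0,0]],[0,[0,0,0],[0,0,0]],[0,[0,0,0],[0,0,0]]]'|grep -E 'clock|tool_p|^force'
python3 -c "
from h import *
snap('side','s7.png');snap('top','t7.png')
a=cv2.cvtColor(cv2.imread('pics/s7.png'),cv2.COLOR_BGR2HSV)
r=cv2.inRange(a,(170,120,50),(179,255,255))|cv2.inRange(a,(0,150,50),(6,255,255))
for c in cv2.findContours(r,0,1)[0]:
    if cv2.contourArea(c)>15: print(cv2.boundingRect(c),end=' ')
print(yel('pics/s7.png',(100,330,150,310)),yel('pics/t7.png',(150,290,140,300)))"
```

```text
clock: 10.78
tool_pos: [0.5234, 0.0621, 0.1233]
force: [0.5, 0.0, 0.4]
clock: 11.28
tool_pos: [0.5234, 0.0614, 0.1233]
force: [-0.3, -0.1, 0.2]
(525, 399, 8, 21) (536, 387, 24, 33) (218, 309, 16, 18) (231, 295, 16, 19) (194, 275, 38, 34) (217, 231, 27, 15) (457, 222, 47, 13) (258, 217, 15, 10) (203, 211, 11, 12) (285, 194, 21, 18) (191, 191, 10, 11) (280, 175, 10, 10) (179, 173, 10, 10) (179, 157, 14, 9) (337, 153, 29, 34) (251, 142, 8, 6) (173, 42, 37, 33) [] []
```

```bash
python3 -m pendant '[[0,[0.02,0,0],[0,0,0]],[0,[0.05,0,-0.02],[0,0,0]],[0,[0.08,0,-0.05],[0,0,0]],[0,[0.12,0,-0.08],[0,0,0]],[0,[0.16,0,-0.1],[0,0,0]],[0,[0.2,0,-0.1],[0,0,0]],[0,[0.24,0,-0.1],[0,0,0]],[0,[0.28,0,-0.1],[0,0,0]],[0,[0.32,0,-0.1],[0,0,0]],[0,[0.34,0,-0.1],[0,0,0]]]'|grep -E 'clock|tool_p|^force'
python3 -c "
from h import *
snap('side','s8.png');snap('top','t8.png')
print(yel('pics/s8.png',(100,330,150,310)),yel('pics/t8.png',(150,290,140,300)))
print(yel('pics/s8.png',(0,420,0,560)),yel('pics/t8.png',(0,420,0,560)))"
```

```text
clock: 12.22
tool_pos: [0.5425, -0.2816, 0.2231]
force: [0.1, -0.2, 0.2]
[] [(265.5, (166, 214, 22, 15))]
[(191.5, (133, 191, 12, 24)), (2672.5, (161, 25, 98, 54))] [(310.0, (213, 321, 31, 20)), (265.5, (166, 214, 22, 15)), (52.5, (0, 176, 15, 10)), (54.0, (21, 172, 17, 11)), (46.5, (0, 152, 14, 11)), (49.5, (21, 148, 14, 12)), (4400.0, (0, 103, 80, 119))]
```

```bash
cat >> h.py <<'E'
def lying(f):
    im=cv2.imread(f); hsv=cv2.cvtColor(im,cv2.COLOR_BGR2HSV)
    print([ (u,im[240,u].tolist()) for u in range(145,300,10)])
    # carton: darker than board plywood inside the board area
    m=cv2.inRange(im,(0,0,0),(160,190,225)); m=m[185:268,157:392]
    return im,m
def inboard(P):
    b=np.array([.5317,.0349]); y=np.array([-.05,.9987]); x=np.array([y[1],-y[0]]); P=np.atleast_2d(P)[:,:2]-b; return np.c_[P@x,P@y].round(4)
E
python3 -c "
from h import *
im,m=lying('pics/t8.png'); print(im[185:268:4,215].tolist())
cs=sorted(cv2.findContours(m,0,1)[0],key=cv2.contourArea)[-3:]
for c in cs: print(cv2.contourArea(c),cv2.boundingRect(c),cv2.minAreaRect(c))"
```

```text
[(145, [38, 76, 127]), (155, [244, 250, 243]), (165, [147, 212, 238]), (175, [110, 181, 224]), (185, [109, 179, 223]), (195, [111, 181, 224]), (205, [108, 175, 220]), (215, [109, 179, 223]), (225, [104, 175, 219]), (235, [112, 179, 222]), (245, [122, 183, 226]), (255, [115, 160, 196]), (265, [156, 216, 242]), (275, [151, 212, 241]), (285, [152, 214, 242]), (295, [155, 215, 242])]
[[234, 241, 237], [157, 219, 241], [114, 182, 226], [115, 183, 226], [115, 183, 227], [106, 177, 221], [105, 178, 223], [113, 184, 229], [106, 182, 226], [107, 182, 228], [104, 177, 224], [104, 178, 224], [106, 178, 222], [108, 179, 222], [108, 182, 224], [116, 188, 231], [137, 201, 230], [155, 219, 242], [154, 218, 241], [158, 222, 242], [173, 205, 223]]
498.0 (8, 8, 54, 21) ((34.532493591308594, 17.909555435180664), (19.773107528686523, 52.752079010009766), 87.95458984375)
1535.0 (9, 5, 92, 61) ((53.4171257019043, 35.4254150390625), (56.816097259521484, 91.50492858886719), 86.98721313476562)
4117.5 (178, 0, 57, 83) ((206.0, 40.99999237060547), (81.99998474121094, 55.99999237060547), 90.0)
```

```bash
cat >> h.py <<'E'
def carton(f):
    im=cv2.imread(f); m=cv2.inRange(im,(85,150,190),(132,197,234))|cv2.inRange(cv2.cvtColor(im,cv2.COLOR_BGR2HSV),(22,180,60),(34,255,255))
    k=np.zeros_like(m);k[184:266,150:285]=255;m&=k; m=cv2.morphologyEx(m,cv2.MORPH_CLOSE,np.ones((7,7))); m=cv2.morphologyEx(m,cv2.MORPH_OPEN,np.ones((9,9)))
    c=max(cv2.findContours(m,0,1)[0],key=cv2.contourArea); r=cv2.minAreaRect(c); print(r,cv2.boundingRect(c))
    q=cv2.boxPoints(r); W=np.array([onz('top',*p,.072)[:2] for p in q]); print(W.round(4).tolist(),'board',inboard(W).tolist(),'c',inboard(W.mean(0)), W.mean(0))
    e=[W[i]-W[i-1] for i in range(4)]; print([(np.linalg.norm(a).round(3),np.degrees(np.arctan2(-a[0],a[1])).round(1)) for a in e])
E
python3 -c "
from h import *
carton('pics/t8.png')"
```

```text
((210.38812255859375, 220.37429809570312), (57.44680404663086, 91.55748748779297), 86.98721313476562) (166, 190, 91, 61)
[[0.5787, 0.2609], [0.5927, 0.0778], [0.4777, 0.0684], [0.4643, 0.2479]] board [[0.0583, 0.2234], [0.0631, 0.0398], [-0.0522, 0.0362], [-0.0567, 0.2161]] c [[0.0031 0.1289]] [0.52836637 0.16375519]
[(np.float64(0.115), np.float64(-83.5)), (np.float64(0.184), np.float64(-175.6)), (np.float64(0.115), np.float64(94.6)), (np.float64(0.18), np.float64(4.3))]
```

```bash
python3 -m pendant '[[0,[-0.035,0.003,0],[0,0,0.5]],[0,[-0.075,0.006,0],[0,0,0.5]],[0,[-0.115,0.008,0],[0,0,0.5]],[0,[-0.155,0.008,0],[0,0,0.5]],[0,[-0.195,0.008,0],[0,0,0.5]],[0,[-0.235,0.008,0],[0,0,0.5]],[0,[-0.27,0.008,0],[0,0,0.5]],[0,[-0.295,0.008,0.02],[0,0,0.5]],[0,[-0.295,0.008,0.06],[0,0,0.5]],[0,[-0.295,0.008,0.06],[0,0,0.5]]]'|grep -E 'clock|tool_p|^force|orie'
python3 -c "
from h import *
shift((.517,.015,.12),(.517,.015,.014))"
```

```text
clock: 13.15
tool_pos: [0.5135, 0.0175, 0.1576]
orientation: [179.5, -0.0, -87.1]
force: [-2.3, -0.8, -1.8]
13.15 [0.5135 0.0175 0.1576] [ 1.7951e+02 -2.0000e-02 -8.7110e+01] 0.04388684441139181 [-2.3 -0.8 -1.8]
(0.517, 0.015, 0.12) -> [ 0.0027 -0.0036  0.0375]
(0.517, 0.015, 0.014) -> [ 0.0026 -0.0046  0.1435]
```

```bash
python3 -m pendant '[[0,[0,-0.004,0.03],[0,0,0]],[0,[0,-0.004,0.065],[0,0,0]],[0,[0,-0.004,0.1],[0,0,0]],[0,[0,-0.004,0.13],[0,0,0]],[0,[0,-0.004,0.148],[0,0,0]],[0,[0,-0.004,0.148],[0,0,0]],[0,[0,-0.004,0.148],[0,0,0]]]'|grep -E 'clock|tool_p|^force|orie'
```

```text
clock: 13.73
tool_pos: [0.5222, 0.0159, 0.0157]
orientation: [179.9, -0.1, -87.2]
force: [0.6, -0.1, -0.2]
```

```bash
python3 -m pendant '[[0,[-0.02,0,0],[0,0,0]],[0,[-0.04,0,0],[0,0,0]],[0,[-0.05,0,0],[0,0,0]],[0,[-0.055,0,0],[0,0,0]],[0,[-0.06,0,0],[0,0,0]],[0,[-0.065,0,0],[0,0,0]],[0,[-0.07,0,0],[0,0,0]],[0,[-0.075,0,0],[0,0,0]]]'|grep -E 'clock|tool_p|^force|orie'
```

```text
clock: 14.4
tool_pos: [0.5185, 0.0911, 0.0156]
orientation: [-180.0, -0.0, -87.3]
force: [0.3, -4.0, 2.6]
```

```bash
python3 -m pendant '[[0,[-0.004,0,0],[0,0,0]],[0,[-0.008,0,0],[0,0,0]],[0,[-0.012,0,0],[0,0,0]],[0,[-0.016,0,0],[0,0,0]]]'|grep -E 'tool_p|^force'
python3 -m pendant '[[0,[-0.003,0,0],[0,0,0]],[0,[-0.005,0,0],[0,0,0]],[0,[-0.005,0,0],[0,0,0]]]'|grep -E 'tool_p|^force'
```

```text
tool_pos: [0.5175, 0.1075, 0.0152]
force: [-0.0, -3.9, 2.2]
tool_pos: [0.5173, 0.1129, 0.0151]
force: [0.7, 0.3, -0.6]
```

```bash
python3 -m pendant '[[0,[-0.002,0,0],[0,0,0]],[0,[-0.003,0,0],[0,0,0]],[0,[-0.003,0,0],[0,0,0]]]'|grep -E 'tool_p|^force'
```

```text
tool_pos: [0.5171, 0.1151, 0.0151]
force: [-0.7, -3.2, -0.0]
```

```bash
python3 -m pendant '[[0,[-0.003,0,0],[0,0,0]],[0,[-0.004,0,0],[0,0,0]],[0,[-0.004,0,0],[0,0,0]]]'|grep -E 'tool_p|^force'
```

```text
tool_pos: [0.5167, 0.1152, 0.0154]
force: [7.5, -23.7, 4.5]
```

```bash
python3 -m pendant '[[0,[-0.003,0,0],[0,0,0]],[0,[-0.004,0,0],[0,0,0]],[0,[-0.004,0,0],[0,0,0]]]'|grep -E 'tool_p|^force'
```

```text
tool_pos: [0.5164, 0.1153, 0.0158]
force: [13.8, -43.4, 8.5]
```

The force rises hard at y≈0.115, the predicted contact with the stop. I'll back away and check.

```bash
python3 -m pendant '[[0,[0.005,0,0],[0,0,0]],[0,[0.025,0,0],[0,0,0]],[0,[0.06,0,0],[0,0,0]],[0,[0.09,0,-0.01],[0,0,0]],[0,[0.09,0,-0.05],[0,0,0]],[0,[0.09,0,-0.09],[0,0,0]],[0,[0.1,0,-0.13],[0,0,0]],[0,[0.12,0,-0.17],[0,0,0]],[0,[0.155,0,-0.2],[0,0,0]],[0,[0.195,0,-0.2],[0,0,0]]]'|grep -E 'tool_p|^force'
python3 -m pendant '[[0,[0.04,0,0],[0,0,0]],[0,[0.08,0,0],[0,0,0]],[0,[0.12,0,0],[0,0,0]],[0,[0.16,0,0],[0,0,0]],[0,[0.2,0,0],[0,0,0]],[0,[0.2,0,0],[0,0,0]]]'|grep -E 'clock|tool_p|^force'
python3 -c "
from h import *
snap('top','t9.png');snap('side','s9.png');carton('pics/t9.png')
im=cv2.imread('pics/t9.png')
for v in(195,205,215,225,235,240):print(v,im[v,146:170].sum(1).tolist())"
```

```text
tool_pos: [0.5294, -0.0669, 0.2213]
force: [1.9, -0.2, 0.4]
clock: 17.07
tool_pos: [0.5355, -0.2727, 0.214]
force: [0.2, 2.0, -0.0]
((192.89683532714844, 220.9770050048828), (57.00690841674805, 87.15084838867188), 88.53119659423828) (150, 192, 87, 59)
[[0.5791, 0.2902], [0.5876, 0.1156], [0.4735, 0.1085], [0.4653, 0.2797]] board [[0.0601, 0.2526], [0.0599, 0.0778], [-0.0545, 0.0765], [-0.0541, 0.2478]] c [[0.0029 0.1636]] [0.52636363 0.1984909 ]
[(np.float64(0.114), np.float64(-84.7)), (np.float64(0.175), np.float64(-177.2)), (np.float64(0.114), np.float64(93.5)), (np.float64(0.171), np.float64(2.7))]
195 [509, 507, 502, 503, 503, 506, 506, 507, 506, 506, 510, 513, 508, 506, 509, 505, 510, 504, 500, 502, 502, 508, 508, 516]
205 [508, 506, 503, 507, 510, 511, 518, 515, 512, 518, 515, 513, 512, 510, 512, 511, 503, 507, 503, 494, 517, 623, 724, 720]
215 [477, 473, 472, 471, 472, 472, 472, 472, 472, 474, 472, 473, 473, 474, 475, 472, 472, 474, 473, 472, 540, 677, 722, 723]
225 [475, 472, 472, 472, 472, 472, 472, 472, 472, 473, 474, 472, 473, 473, 473, 474, 473, 473, 473, 473, 540, 670, 722, 727]
235 [519, 514, 524, 529, 530, 532, 537, 539, 534, 536, 530, 531, 529, 527, 522, 516, 516, 520, 520, 517, 529, 565, 590, 586]
240 [533, 529, 527, 523, 524, 522, 517, 512, 518, 514, 516, 516, 515, 512, 514, 509, 514, 513, 510, 515, 519, 522, 527, 524]
```

```bash
sed -i 's/150:285\]=255/125:285]=255/' h.py; python3 -c "
from h import *
carton('pics/t9.png')
im=cv2.imread('pics/t9.png')
for v in(215,235):print(v,im[v,134:150].tolist())
print([onz('top',u,220,.072).round(4) for u in (143,)])
print(yel('pics/t9.png',(130,300,125,285)))"
```

```text
((190.16786193847656, 221.04698181152344), (57.00690841674805, 92.61058807373047), 88.53119659423828) (144, 192, 93, 59)
[[0.5786, 0.3011], [0.5876, 0.1156], [0.4735, 0.1085], [0.4648, 0.2904]] board [[0.0601, 0.2635], [0.0599, 0.0778], [-0.0545, 0.0765], [-0.0541, 0.2585]] c [[0.0029 0.1691]] [0.52610173 0.20389806]
[(np.float64(0.114), np.float64(-84.6)), (np.float64(0.186), np.float64(-177.2)), (np.float64(0.114), np.float64(93.5)), (np.float64(0.182), np.float64(2.7))]
215 [[55, 118, 177], [58, 118, 178], [57, 118, 177], [59, 117, 176], [61, 119, 177], [60, 119, 177], [58, 119, 178], [57, 109, 169], [40, 74, 126], [40, 96, 141], [0, 179, 199], [0, 237, 246], [0, 234, 243], [0, 231, 242], [0, 231, 241], [0, 230, 241]]
235 [[63, 129, 189], [66, 133, 194], [68, 134, 194], [67, 134, 194], [70, 136, 198], [66, 139, 200], [66, 134, 196], [50, 102, 158], [42, 78, 132], [44, 83, 134], [73, 131, 178], [111, 186, 228], [110, 183, 226], [109, 181, 224], [113, 184, 227], [116, 184, 229]]
[array([0.5255, 0.2977, 0.072 ])]
[(277.0, (143, 213, 24, 15))]
```

The far end is at board y≈0.261 against the stop at 0.260. The carton's yaw is 2.7° against the board's 2.9°, and its x is about 3 mm. I'm handing the job in.

```bash
python3 -c "
from plant import workorder
print(workorder.close_job())"
```

```text
the job is handed in; nothing more can be done
None
```

The carton was tipped into the red-and-white bay and pushed flush and square against the far stop, as measured from the top camera (the bottles and tray were not re-measured), and the job is handed in with no verdict returned.

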